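# Stand the washed panes on edge to dry

### The job

Two washed brass-framed glass panes lean on the two small wooden easels. Stand each one upright on a long edge on the bench to drain, parallel to the long glass prism and centred along its length: the larger pane in the middle of the gap between the prism and the wooden spirit level, the smaller pane in the middle of the gap between the prism and the narrow metal tray. Do not shift the prism, the level, the tray or the other things lying about.

Things in the scene. Friction and masses are not known exactly. Their poses are not given: they have to be found in the camera images.
- pane_large: larger flat glass pane in a brass frame, 130 long x 90 high x 14 mm thick, 0.3 kg. Origin at its centre; x = thickness direction, y = along the 130 mm long edges, z = along the 90 mm height. At the start it rests on a long edge on one easel, leaning 30 degrees from vertical, its top towards the robot's side (about -x); which easel varies.
- pane_small: smaller flat glass pane in a brass frame, 100 long x 70 high x 14 mm thick, 0.2 kg. Axes and origin as for the larger pane; leans in the same way on the other easel.
- easel_a: fixed wooden easel holding the larger pane, base 100 x 130 x 8 mm. Origin: centre of its underside; the pane's top leans to its -x. The pane stands on a ledge 30 mm above the bench with a 5 mm lip; two 8 mm wide rails at y = +-38 mm carry its rear (lower) face up to 50 mm from its lower edge. Between the rails, behind the pane, nothing stands above the base.
- easel_b: the same kind of easel, holding the smaller pane.
- prism: loose three-sided glass prism with brass ends lying on one face: 100 mm long along its x, 60 mm wide along y at the bench, 52 mm high with a ridge on top. Origin: centre of its underside.
- gap_left (a point): bench-level point 76 mm to the prism's +y side: about the middle of the gap on that side
- gap_right (a point): bench-level point 76 mm to the prism's -y side: about the middle of the gap on that side
- level: loose boxwood spirit level with brass ends, a solid bar 180 mm along its x, 48 mm wide, 28 mm high (vial to 34 mm), beside the prism on one or the other side and about parallel to it, with a clear gap of about 92 mm to the prism's foot. Origin: centre of its underside.
- tray: loose open pewter tray, 150 mm along its x, 48 mm wide, 18 mm high, on the prism's other side at the same distance. Origin: centre of its underside.
- loupe: bystander: black loupe, upright cylinder 36 mm across, 30 mm high, at one end of the prism. Origin: centre of its underside.
- wipes: bystander: cardboard box of wipes, 35 x 70 x 30 mm, at the near end of the prism. Origin: centre of its underside.
- cleaner: bystander: amber cleaner bottle 58 mm across, 170 mm high. Origin: centre of its underside.
- jar: bystander: lidded jar 66 mm across, 75 mm high. Origin: centre of its underside.
- weight: bystander: upright steel cylinder 28 mm across, 30 mm high, at the far end of one gap. Origin: centre of its underside.
- cap: bystander: low brass lens cap 40 mm across, 16 mm high, at the far end of the other gap. Origin: centre of its underside.
Not all that is in view belongs to the job. What is shaped like the pane_small but green or turquoise is not meant.

How it is judged:
At the end, for the whole second after the job is handed in: Both panes rest upright on a long edge on the bench (within 4 degrees; centre at half their height within 3 mm), parallel to the prism within 0.15 rad, centres within 16 mm of their gap site: the larger on the level's side of the prism, the smaller on the tray's side ((angle between pane_large's own z axis and vertical below 0.07 rad or angle between pane_large's own z axis and vertical above 3.0716 rad) and height (world z) of pane_large between 0.042 and 0.048 m and angle between the y axis of each of pane_large, pane_small and the x axis of prism, either way round below 0.15 rad and linear speed of each of pane_large, pane_small below 0.02 m/s and angular speed of each of pane_large, pane_small below 0.1 rad/s and (angle between pane_small's own z axis and vertical below 0.07 rad or angle between pane_small's own z axis and vertical above 3.0716 rad) and height (world z) of pane_small between 0.032 and 0.038 m and ((y of level in the frame of prism above 0 m and horizontal distance between pane_large and gap_left below 0.016 m and horizontal distance between pane_small and gap_right below 0.016 m) or (y of level in the frame of prism below 0 m and horizontal distance between pane_large and gap_right below 0.016 m and horizontal distance between pane_small and gap_left below 0.016 m))); the robot touches nothing.
It fails at once if the prism, the level or the tray is shifted more than 15 mm (distance of any of prism, level, tray from where it was at the start of the episode above 0.015 m).
It fails at once if a bystander (loupe, wipes, bottle, jar, weight, cap) is shifted more than 25 mm (distance of any of loupe, wipes, cleaner, jar, weight, cap from where it was at the start of the episode above 0.025 m).
It fails at once if the prism, bottle, jar or loupe is tipped over (angle between any of cleaner, jar, loupe, prism's own z axis and vertical above 0.3 rad).
It also fails if it takes over 64 s, if anything falls off the work surface, if the arm or the gripper's body presses on something with over 40 N, if the wrist force passes 120 N, or if a joint passes its speed limit or range.

### The arm

A 6-joint arm with a two-finger parallel gripper is mounted at the origin on the work surface. World frame = base frame: x ahead of the robot, y to its left, z up, the work surface at z = 0. Lengths are in m, angles in rad, forces in N, time in s.
With the tool pointing down it reaches from about 0.3 to 0.875 m from the base axis. Payload 6.4 kg.
Tool frame: the origin (TCP) lies midway between the tips of the shut fingers; the grasp point (between the pads) lies 19 mm behind it; z points along the fingers, y is the line along which they close (so a half turn about z gives the same grasp; the last joint's range is limited). The gripper opens to 85 mm and grips with 20 to 120 N. Pads are 22 mm wide; open, the fingers measure 114 mm over their backs; the gripper's body (76 mm by 85 mm) begins 54 mm behind the grasp point. The pads swing forward as they close: fully open they stand 13 mm farther back than shut.
Start: joints at [-1.535, 0.181, 1.607, -0, 1.354, -0.206], TCP at [0.138, -0.558, 0.231] pointing down, gripper open.
Joint ranges: [-2.99, 2.99], [-0.89, 2.07], [0.3, 2.58], [-1.14, 4.28], [0, 2.63], [-3.12, 3.12]. Speed limits (rad/s): [2.57, 2.57, 3.01, 3.14, 3.14, 3.14].

### API

Orientations are given as a unit quaternion [w, x, y, z].
In Python, from bench import get_obs, camera, hand_in gives the robot as it stands.
- The arm moves only by the tool carry_out, never from a script. Its argument "plan" is a list that holds one entry, the list of rows, each a list of 7 numbers: the shift along the world's x, y, z in m, then the turn, a rotation vector about the world's x, y, z in rad, then the opening, from 0 (shut) to 1 (fully open). In form: [[[x, y, z, rx, ry, rz, hand], ...]]. A call has exactly 5 rows; each row is the pose to reach, as a shift and turn from the pose commanded when the call began; what a row does not reach only later rows make up. A row lasts 1/12 s, in which the tool goes at most 41.7 mm and 7.16 degrees, less where a joint would pass 70% of its speed; a pose out of reach is approached as far as the arm can. A call with a gripper value outside its range is refused whole. The fingers move at their own pace and stop on an object; the grip force is fixed at half the most. Time passes only in rows, so rows that repeat a pose let the fingers close, or fill a call up. It gives the time, the measured TCP pose, the force, the opening and the grip force at its end, in the units of the state.
- get_obs(): the state, without advancing time (a new reading comes with each control period).
- camera(name): name is "side" or "top"; returns a dict with "pixels" (420x560x3 uint8, red, green, blue), "z_map" (420x560 float32, m along the optical axis (not along the pixel's ray), 0 where there is no reading), "camera_matrix" (3x3 intrinsics, pixels), "k1" (the pictures are not rectified: a ray, as slopes to the right and down, at radius r is drawn at 1 + k1 r^2 times it, then the intrinsics apply), "cam_to_world" (4x4, takes a point from camera to world coordinates). Camera axes: x right, y up, looking along -z (the intrinsics and any distortion apply to the point x, -y, -z); pixel columns grow to the right and rows downward; lengths in m; the calibration is good to about 2 mm. A picture is of the moment at which its call begins.
- hand_in(): hands the job in; it is judged then, once.
The state is a dict: "time_s": time; "q": joint angles; "dq": joint speeds; "joint_efforts": joint torques, N m; "eef_pos": TCP position; "eef_rot": TCP orientation; "wrist_force": force on the tool from outside, world axes, zero at the start; "torque": the same for the moment, N m; "opening": opening from 0.0 (shut) to 1.0 (fully open); "grasp_force": force on a finger pad.
Only numpy, scipy, OpenCV 4.12 (cv2) and the standard library are available. Lean on these libraries where they do the work, as an engineer would, in place of code of your own. Each camera call takes 0.05 s, during which the arm holds its last target. There are 200 camera calls.

## Working session

There is one attempt and no reset: what is moved stays moved. The work goes in short steps, Python scripts to look and compute and a tool call to move; the robot and the scene stay as the last step left them, time stands still between calls to the robot, and variables do not carry over. Pictures are saved under pics/ and viewed, at most 10 in all, crops included, and the job is handed in when it is done.

Besides the shell and the picture viewer there is one more tool, called in YAML: its name, and indented under it one key for each argument. carry_out: Moves the arm, as the interface text tells. Its arguments: {"type":"object","properties":{"plan":{"type":"array","items":{"type":"array","items":{"type":"array","items":{"type":"number"}}}}},"required":["plan"]}

```bash
mkdir -p pics; ls; cat > h.py <<'E'
import numpy as np, cv2, pickle
from bench import get_obs, camera, hand_in
def cap(name):
    c=camera(name); pickle.dump(c,open(name+'.pkl','wb')); return c
def load(name): return pickle.load(open(name+'.pkl','rb'))
def cloud(c):
    h,w=c['z_map'].shape; K=np.array(c['camera_matrix'])
    u,v=np.meshgrid(np.arange(w),np.arange(h))
    p=np.stack([u,v],-1).reshape(-1,1,2).astype(np.float64)
    n=cv2.undistortPoints(p,K,np.array([c['k1'],0,0,0.])).reshape(h,w,2)
    z=c['z_map'].astype(float); P=np.stack([n[...,0]*z,-n[...,1]*z,-z,np.ones_like(z)],-1)
    W=P@np.array(c['cam_to_world']).T; W=W[...,:3]; W[z==0]=np.nan
    return W,n
def ray(c,uv,h):
    n=cv2.undistortPoints(np.array(uv,float).reshape(-1,1,2),np.array(c['camera_matrix']),np.array([c['k1'],0,0,0.])).reshape(-1,2)
    T=np.array(c['cam_to_world']); d=np.c_[n[:,0],-n[:,1],-np.ones(len(n))]@T[:3,:3].T
    return T[:3,3]+d*((h-T[2,3])/d[:,2:])
E
python3 - <<'E'
from h import *
for n in('top','side'):
    c=cap(n); print(n,c['camera_matrix'],c['k1'],np.round(c['cam_to_world'],3))
    cv2.imwrite(f'pics/{n}0.png',cv2.resize(c['pixels'][...,::-1],(784,588)))
print(get_obs())
E
```

```text
pics
top [[446.7934725    0.         281.16870412]
 [  0.         446.7934725  209.71967986]
 [  0.           0.           1.        ]] 0.051326313318753584 [[ 0.015  0.99  -0.144  0.343]
 [-1.     0.015 -0.005  0.061]
 [-0.003  0.144  0.99   1.273]
 [ 0.     0.     0.     1.   ]]
side [[536.49445211   0.         289.05787685]
 [  0.         536.49445211 205.63993706]
 [  0.           0.           1.        ]] 0.020940736172115244 [[-0.938  0.17  -0.303  0.016]
 [-0.347 -0.5    0.794  1.381]
 [-0.016  0.849  0.528  0.964]
 [ 0.     0.     0.     1.   ]]
{'time_s': 0.1, 'q': array([-1.53530115e+00,  1.81479347e-01,  1.60787304e+00,  1.01792667e-05,
        1.35381455e+00, -2.06302435e-01]), 'dq': array([-0.00257279, -0.00086574, -0.00385342,  0.00040926,  0.00214708,
       -0.0009253 ]), 'joint_efforts': array([ 2.75437844e-05, -4.45880198e+01, -3.52241743e+01, -2.43096119e-04,
        4.07664731e-03, -9.51842679e-06]), 'eef_pos': array([ 0.13768404, -0.55777436,  0.23048406]), 'eef_rot': array([-7.83849941e-04,  9.92700462e-01,  1.20603371e-01,  7.20944686e-05]), 'wrist_force': array([ 0.89050336, -0.37906305,  0.49184891]), 'torque': array([-0.01094145,  0.00331718, -0.00080062]), 'grasp_force': 0.0, 'opening': 1.000562207456167}
```

View pics/top0.png

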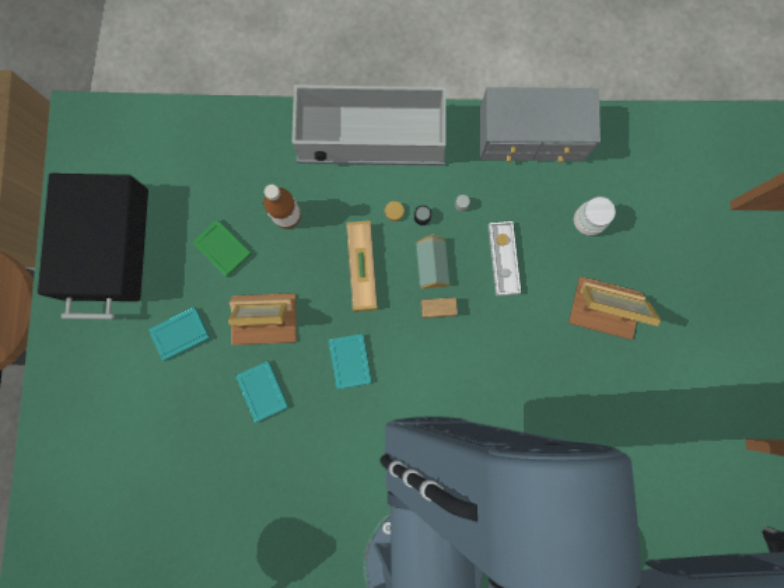

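View pics/side0.png

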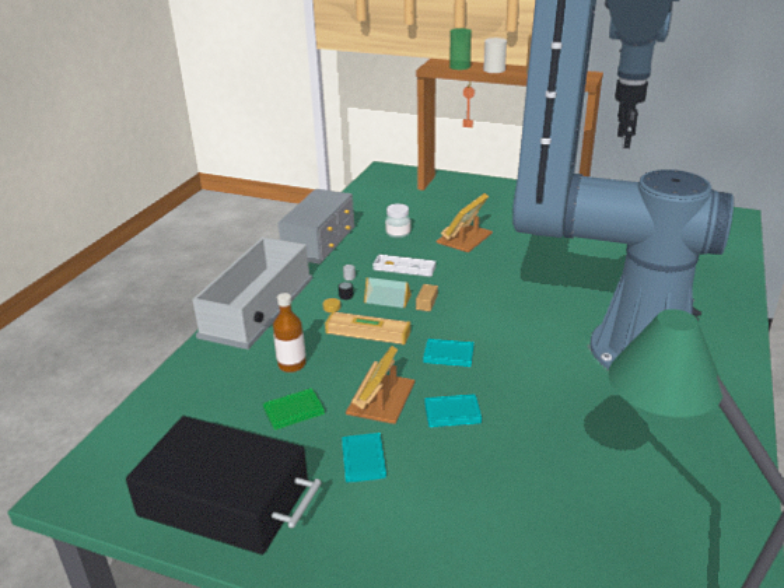

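The top view shows the prism at (432,262). The level is left of it at (362,265), so on +y, and the tray is right of it at (504,258). The small pane sits on the left easel (263,318) and the large pane on the right easel (610,305). Next I measure these from depth and rays.

```bash
python3 - <<'E'
from h import *
c=load('top'); W,n=cloud(c); z=W[...,2]
S=1/1.4
def reg(name,x0,y0,x1,y1,zmin,zmax=.3):
    a=[int(t*S) for t in(x0,y0,x1,y1)]
    sub=W[a[1]:a[3],a[0]:a[2]].reshape(-1,3); s=sub[(sub[:,2]>zmin)&(sub[:,2]<zmax)]
    r=cv2.minAreaRect((s[:,:2]*1000).astype(np.float32)); b=cv2.boxPoints(r)
    i=np.argmax([np.linalg.norm(b[1]-b[0]),np.linalg.norm(b[2]-b[1])]); d=b[i+1]-b[i]
    print(name,len(s),'c',np.round(r[0],1),'size',np.round(sorted(r[1]),1),'ang(long,deg)',round(np.degrees(np.arctan2(d[1],d[0]))%180,1),'z',np.round(np.nanpercentile(s[:,2],[5,50,95]),4), 'mean',np.round(s[:,:2].mean(0),4))
print('table z',np.nanmedian(z[250:280,220:240]))
reg('level',335,215,385,318,.018)
reg('tray',482,215,528,302,.010)
reg('prism',412,228,456,294,.012)
reg('prismridge',412,228,456,294,.042)
reg('wipes',415,296,464,322,.015)
reg('loupe',412,202,434,226,.02); reg('cap',380,198,408,224,.008); reg('weight',452,190,474,214,.02)
reg('bottle',255,175,305,235,.02); reg('jar',568,190,620,242,.02)
reg('easelL',222,285,305,350,.004,.014); reg('easelR',560,270,665,345,.004,.014)
reg('paneL',222,285,305,350,.035); reg('paneR',560,270,665,345,.035)
for nm,(x0,y0,x1,y1) in dict(L=(222,285,305,350),R=(560,270,665,345)).items():
    a=[int(t*S) for t in(x0,y0,x1,y1)]; print(nm); 
    print((z[a[1]:a[3]:2,a[0]:a[2]:3]*1000).round(0))
cv2.imwrite('pics/p1.png',np.hstack([cv2.resize(c['pixels'][200:252,155:220,::-1],None,fx=6,fy=6,interpolation=2),cv2.resize(c['pixels'][192:244,402:477,::-1],None,fx=5.5,fy=6,interpolation=2)])[:, :800])
E
```

```text
table z 0.0009483315000284875
level 1069 c [582.9 134.2] size [ 48.2 182.4] ang(long,deg) 5.5 z [0.0243 0.0289 0.0336] mean [0.5808 0.1338]
tray 304 c [ 603.2 -153.3] size [ 60.3 150.5] ang(long,deg) 7.2 z [0.0105 0.0164 0.0215] mean [ 0.6048 -0.1568]
prism 585 c [592.1 -10.5] size [ 50.5 100.7] ang(long,deg) 6.7 z [0.0141 0.0325 0.0509] mean [ 0.5907 -0.0099]
prismridge 159 c [592.7 -11.5] size [15.  99.5] ang(long,deg) 4.8 z [0.0426 0.0477 0.0535] mean [ 0.5905 -0.0109]
wipes 322 c [498.4 -23.6] size [35.9 70.1] ang(long,deg) 95.6 z [0.0247 0.0297 0.0343] mean [ 0.4977 -0.023 ]
loupe 125 c [689.6  11.4] size [32.9 34.8] ang(long,deg) 109.8 z [0.0259 0.0312 0.0359] mean [0.6887 0.0118]
cap 155 c [700.   69.5] size [38.4 39.3] ang(long,deg) 27.7 z [0.0093 0.0163 0.0207] mean [0.6993 0.0697]
weight 77 c [716.7 -69.8] size [24.6 25. ] ang(long,deg) 44.8 z [0.0245 0.0296 0.0341] mean [ 0.7168 -0.07  ]
bottle 576 c [683.8 290.5] size [50.7 60.1] ang(long,deg) 125.1 z [0.0341 0.113  0.1719] mean [0.6776 0.2868]
jar 570 c [ 684.6 -329.7] size [63.  65.1] ang(long,deg) 82.6 z [0.0298 0.0726
[... 5337 characters left out ...]
 6.   7.  12.  -4.  -2.   3.  -1.   2.   1.   3.]
 [ -1.  -2.   5.   0.   5.  -2.   2.   5.   2.  -1.   9.   5.   5.   7.
    9.   5.   8.  10.  -2.   0.  -3.   1.  -1.  -1.  -2.]
 [  3.  -3.  -4.  -0.   2.  -0.   1.  -0.  -4.  -3.   5.   1.   5.   9.
    9.   7.   7.   5.   2.  -0.  -1.   1.  -6.   3.   0.]
 [ -0.  -1.  -1.  -0.   1.   2.   4.   3.  -1.   1.   1.   2.   0.  -2.
    0.   7.  11.   6.   0.  -2.   2.   5.   2.   0.   2.]
 [  2.   2.   3.  -2.  -0.   2.  -2.   4.  -3.   1.  -3.  -3.  -1.   1.
   -1.  -2.   1.  -4.  -2.  -2.   4.   1.   5.  -6.  -3.]
 [  1.  -3.  -2.  -0.   3.  -4.  -1.   3.  -1.  -3.   2.  -2.   1.   4.
   -4.  -4.   3.  -1.   5.   3.  -5.  -1.  -0.   1.   1.]]
```

View pics/p1.png

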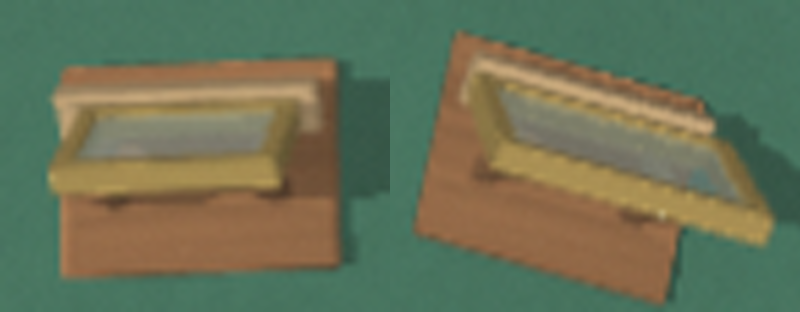

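Crop: both panes are clearly visible, with brass frames and an offset along each easel: small one to its left, large one to its right. The depths match a ledge at 30 mm (tops at about 97 and 112 mm). Next I fit the pane poses.

```bash
cat >> h.py <<'E'
from scipy.spatial.transform import Rotation as Ro
def go(p,R,n=None):
    o=get_obs(); w,x,y,z=o['eef_rot']; R0=Ro.from_quat([x,y,z,w])
    d=np.array(p)-o['eef_pos']; r=(Ro.from_matrix(R)*R0.inv()).as_rotvec()
    print('shift',d.round(4),'rot',r.round(3),'calls',max(np.linalg.norm(d)/.2,np.linalg.norm(r)/.6).round(2),'t',o['time_s'])
def tilt(az,lean=0.):  # tool y towards az, fingers leaning ahead along az
    d=np.array([np.cos(az),np.sin(az),0]);k=np.array([0,0,1.]);c,s=np.cos(lean),np.sin(lean)
    y=c*d+s*k; z=s*d-c*k; return np.c_[np.cross(y,z),y,z]
E
python3 - <<'E'
from h import *
c=load('top'); W,n=cloud(c); S=1/1.4
for nm,(x0,y0,x1,y1),L,H in (('small',(225,285,298,335),.1,.07),('large',(575,270,665,335),.13,.09)):
    a=[int(t*S) for t in(x0,y0,x1,y1)]
    P=W[a[1]:a[3],a[0]:a[2]].reshape(-1,3); P=P[np.isfinite(P[:,2])]
    top=.03+H*.866+.007
    Q=P[(P[:,2]>.05)&(P[:,2]<top-.008)]
    for _ in range(8):
        m=Q.mean(0); N=np.linalg.svd(Q-m)[2][2]; N*=np.sign(N[2])
        e=(Q-m)@N; Q=Q[abs(e)<max(.004,1.5*e.std())] if _<7 else Q
    az=np.arctan2(N[1],N[0]); print(nm,'lean',np.degrees(np.arcsin(N[2])).round(1),'az',np.degrees(az).round(1),len(Q),'rms',e.std().round(4))
    # top edge strip
    T=P[P[:,2]>top-.012]; r=cv2.minAreaRect((T[:,:2]*1000).astype(np.float32)); print(' strip',np.round(r,1) if 0 else r)
    for azz in (az,):
        d=np.array([np.cos(azz),np.sin(azz)]); l=np.array([-d[1],d[0]])
        A=np.r_[Q,T]; s=A[:,:2]@l; print(' long extents',np.percentile(s,[1,99]).round(4),'len',np.ptp(np.percentile(s,[1,99])).round(4))
        t=s.min()*.5+s.max()*.5; t=np.percentile(s,[1,99]).mean()
        # plane: n.p = m.n with ideal lean; centre at z = .03+H/2*cos30 + .007*sin30
        n3=np.array([d[0]*.866,d[1]*.866,.5]); f=np.median(Q@n3)-.007
        zc=.03+H/2*.866+.0035; x=(f-.5*zc)/.866
        ctr=np.r_[d*x+l*t,zc]; print(' centre',ctr.round(4),'measured top mean dist',(np.median(T[:,:2]@d)).round(4),'predicted',(x-.5*H/2).round(4))
R=W[:,:,:]; a=[int(t*S) for t in(412,228,456,294)]
P=W[a[1]:a[3],a[0]:a[2]].reshape(-1,3); P=P[P[:,2]>.03]; v=np.linalg.svd(P[:,:2]-P[:,:2].mean(0))[2][0]; print('prism az',np.degrees(np.arctan(v[1]/v[0])))
E
```

```text
small lean 33.8 az 2.2 208 rms 0.0016
 strip ((461.175537109375, 330.160888671875), (16.53460693359375, 101.95637512207031), 3.9322879314422607)
 long extents [0.2617 0.3628] len 0.101
 centre [0.4719 0.3303 0.0638] measured top mean dist 0.4728 predicted 0.4666
large lean 34.3 az -13.8 359 rms 0.0016
 strip ((484.10113525390625, -360.1141662597656), (129.9278564453125, 16.34242820739746), 76.04283905029297)
 long extents [-0.2983 -0.1696] len 0.1287
 centre [ 0.4985 -0.3635  0.0725] measured top mean dist 0.5556 predicted 0.5484
prism az 5.756346305315209
```

```bash
cat >> h.py <<'E'
PL=dict(c=np.array([.502,-.3645,.0725]),az=np.radians(-13.9),H=.09)
PS=dict(c=np.array([.475,.3304,.0638]),az=np.radians(2.8),H=.07)
LEAN=np.radians(30)
def grasp(P,up=0.,s=0.):
    d=np.array([np.cos(P['az']),np.sin(P['az']),0]);u=-.5*d+np.array([0,0,.866]);l=np.array([-d[1],d[0],0])
    return P['c']+u*(P['H']/2-.032+up)+l*s, tilt(P['az'],LEAN)
E
python3 - <<'E'
from h import *
c=load('top')
for P,uv in((PL,(433.3,219.7)),(PS,(188.3,227.8))):
    e=ray(c,[uv],.008)[0]; l=np.array([-np.sin(P['az']),np.cos(P['az'])]); print('easel',e.round(4),'pane offset along l',((P['c']-e)[:2]@l).round(4))
go(*grasp(PL,.09)); print(grasp(PL,.09)[0],grasp(PL)[0]-grasp(PL,.09)[0])
E
```

```text
easel [ 0.5039 -0.3631  0.008 ] pane offset along l -0.0018
easel [0.4703 0.3311 0.008 ] pane offset along l -0.001
shift [ 0.3143  0.2056 -0.0688] rot [-0.39  -0.389  1.06 ] calls 1.99 t 0.1
[ 0.4520081  -0.35212826  0.161698  ] [ 0.04368224 -0.01081026 -0.07794   ]
```

carry_out:
  plan:
    - [[0.03, 0.02, 0, -0.039, -0.039, 0.106, 1], [0.06, 0.04, 0, -0.078, -0.078, 0.212, 1], [0.09, 0.06, 0, -0.117, -0.117, 0.318, 1], [0.12, 0.08, 0, -0.156, -0.156, 0.424, 1], [0.15, 0.1, 0, -0.195, -0.195, 0.53, 1]]

```text
time_s: 0.52
eef_pos: [0.2889, -0.4568, 0.231]
eef_rot: [0.108, 0.916, 0.377, 0.085]
wrist_force: [-0.1, -0.2, 1.2]
opening: 0.998
grasp_force: 0.0
```

carry_out:
  plan:
    - [[0.03, 0.02, 0, -0.039, -0.039, 0.106, 1], [0.06, 0.04, 0, -0.078, -0.078, 0.212, 0.9], [0.09, 0.06, 0, -0.117, -0.117, 0.318, 0.8], [0.12, 0.08, 0, -0.156, -0.156, 0.424, 0.7], [0.15, 0.1, 0, -0.195, -0.195, 0.53, 0.7]]

```text
time_s: 0.93
eef_pos: [0.4388, -0.3567, 0.2312]
eef_rot: [0.205, 0.759, 0.597, 0.161]
wrist_force: [-0.0, 0.2, -1.1]
opening: 0.703
grasp_force: 0.0
```

```bash
python3 - <<'E'
from h import *
go(*grasp(PL,.09)); o=get_obs();print(o['opening'],o['q'].round(2))
E
```

```text
shift [ 0.0132  0.0046 -0.0695] rot [ 0.002  0.003 -0.005] calls 0.35 t 0.9333
0.7032869482703124 [-1.12 -0.12  2.01  0.49  0.96 -1.11]
```

carry_out:
  plan:
    - [[0.006, 0.002, -0.035, 0, 0, 0, 0.7], [0.013, 0.0045, -0.0695, 0, 0, -0.005, 0.7], [0.023, 0.002, -0.0885, 0, 0, -0.005, 0.7], [0.035, -0.001, -0.109, 0, 0, -0.005, 0.7], [0.046, -0.0035, -0.1275, 0, 0, -0.005, 0.7]]

```text
time_s: 1.35
eef_pos: [0.4838, -0.3611, 0.1019]
eef_rot: [0.204, 0.762, 0.593, 0.16]
wrist_force: [-0.8, -1.1, 0.7]
opening: 0.701
grasp_force: 0.0
```

```bash
python3 - <<'E'
from h import *
go(*grasp(PL)); c=cap('side'); print(get_obs()['wrist_force'])
cv2.imwrite('pics/s1.png',cv2.resize(c['pixels'][100:190,285:405,::-1],None,fx=6,fy=6,interpolation=2))
E
```

```text
shift [ 0.0119 -0.0018 -0.0182] rot [-0.001  0.001  0.005] calls 0.11 t 1.35
[-3.63627357  1.10083307 -1.18364038]
```

View pics/s1.png

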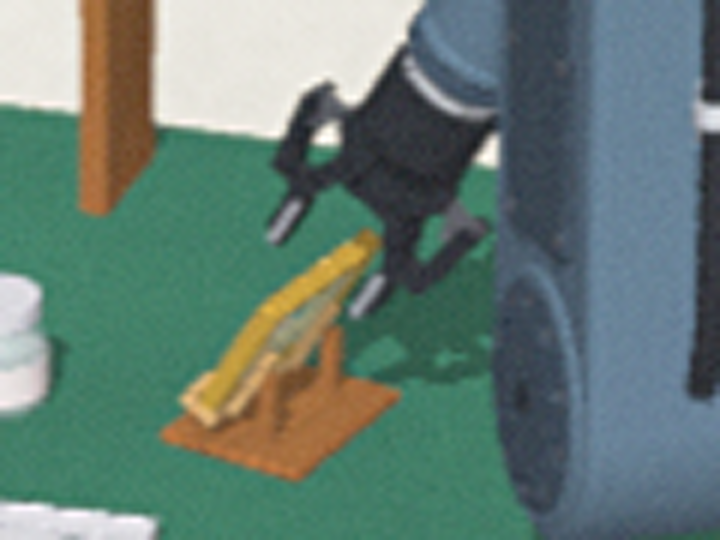

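The pads straddle the pane's top edge: tips at (272,242) and (357,318), edge centre near (320,275). So it is centred, and I continue in and close.

carry_out:
  plan:
    - [[0.006, -0.001, -0.009, 0, 0, 0.002, 0.7], [0.012, -0.002, -0.018, 0, 0, 0.005, 0.7], [0.012, -0.002, -0.018, 0, 0, 0.005, 0.4], [0.012, -0.002, -0.018, 0, 0, 0.005, 0], [0.012, -0.002, -0.018, 0, 0, 0.005, 0]]

```text
time_s: 1.82
eef_pos: [0.4955, -0.3638, 0.0864]
eef_rot: [0.205, 0.761, 0.595, 0.16]
wrist_force: [0.7, -0.0, 0.4]
opening: 0.281
grasp_force: 0.0
```

carry_out:
  plan:
    - [[0, 0, 0, 0, 0, 0, 0], [0, 0, 0, 0, 0, 0, 0], [0, 0, 0, 0, 0, 0, 0], [0, 0, 0, 0, 0, 0, 0], [0, 0, 0, 0, 0, 0, 0]]

```text
time_s: 2.23
eef_pos: [0.4944, -0.3637, 0.086]
eef_rot: [0.204, 0.761, 0.595, 0.16]
wrist_force: [-9.2, 0.7, 4.8]
opening: 0.154
grasp_force: 58.2
```

carry_out:
  plan:
    - [[-0.005, 0.001, 0.009, 0, 0, 0, 0], [-0.015, 0.004, 0.026, 0, 0, 0, 0], [-0.025, 0.006, 0.043, 0, 0, 0, 0], [-0.04, 0.01, 0.069, 0, 0, 0, 0], [-0.05, 0.012, 0.107, 0, 0, 0, 0]]

```text
time_s: 2.65
eef_pos: [0.443, -0.3487, 0.19]
eef_rot: [0.2, 0.761, 0.595, 0.16]
wrist_force: [0.1, -0.4, -2.9]
opening: 0.15
grasp_force: 59.2
```

```bash
python3 - <<'E'
from h import *
go((.5852,.0643,.185),tilt(np.radians(-84.4))); o=get_obs(); print(o['eef_pos'],o['opening'],o['grasp_force'],o['wrist_force'])
E
```

```text
shift [ 0.1422  0.413  -0.005 ] rot [ 0.414  0.366 -1.2  ] calls 2.2 t 2.65
[ 0.44300435 -0.34871918  0.19003646] 0.14957037373840545 59.22073423862457 [ 0.10272349 -0.44056983 -2.90424526]
```

carry_out:
  plan:
    - [[0.009, 0.027, 0, 0.028, 0.024, -0.08, 0], [0.018, 0.055, 0, 0.055, 0.049, -0.16, 0], [0.028, 0.083, 0, 0.083, 0.073, -0.24, 0], [0.037, 0.11, 0, 0.11, 0.098, -0.32, 0], [0.047, 0.138, 0, 0.138, 0.122, -0.4, 0]]

```text
time_s: 3.07
eef_pos: [0.4853, -0.2324, 0.1924]
eef_rot: [0.15, 0.87, 0.456, 0.118]
wrist_force: [0.5, -0.2, -3.1]
opening: 0.155
grasp_force: 59.0
```

carry_out:
  plan:
    - [[0.009, 0.027, 0, 0.028, 0.024, -0.08, 0], [0.018, 0.055, 0, 0.055, 0.049, -0.16, 0], [0.028, 0.083, 0, 0.083, 0.073, -0.24, 0], [0.037, 0.11, 0, 0.11, 0.098, -0.32, 0], [0.047, 0.138, 0, 0.138, 0.122, -0.4, 0]]

```text
time_s: 3.48
eef_pos: [0.5325, -0.094, 0.1925]
eef_rot: [0.082, 0.956, 0.273, 0.064]
wrist_force: [0.2, -0.5, -2.6]
opening: 0.152
grasp_force: 58.9
```

carry_out:
  plan:
    - [[0.009, 0.027, 0, 0.028, 0.024, -0.08, 0], [0.018, 0.055, 0, 0.055, 0.049, -0.16, 0], [0.028, 0.083, 0, 0.083, 0.073, -0.24, 0], [0.037, 0.11, 0, 0.11, 0.098, -0.32, 0], [0.047, 0.138, 0, 0.138, 0.122, -0.4, 0]]

```text
time_s: 3.9
eef_pos: [0.5797, 0.0438, 0.1924]
eef_rot: [0.011, 0.997, 0.077, 0.007]
wrist_force: [-0.0, -0.5, -3.5]
opening: 0.157
grasp_force: 58.9
```

```bash
python3 - <<'E'
from h import *
go((.5852,.0643,.185),tilt(np.radians(-84.4))); o=get_obs(); print(o['eef_pos'],o['opening'],o['grasp_force'],o['q'].round(2))
c=cap('side'); cv2.imwrite('pics/s2.png',cv2.resize(c['pixels'][120:270,190:350,::-1],None,fx=4,fy=4,interpolation=2))
c=cap('top'); W,_=cloud(c)
# side cloud: gold pixels
c=load('side'); W,_=cloud(c); hsv=cv2.cvtColor(c['pixels'],cv2.COLOR_RGB2HSV)
m=(hsv[...,0]>18)&(hsv[...,0]<32)&(hsv[...,1]>110)
m&=(abs(W[...,0]-.585)<.1)&(abs(W[...,1]-.064)<.03)&(W[...,2]>.09)
P=W[m]; print(len(P),'x',np.percentile(P[:,0],[1,99]),'y',np.percentile(P[:,1],[5,50,95]),'z',np.percentile(P[:,2],[1,5,95,99]))
print(np.polyfit(P[:,0],P[:,1],1))
E
```

```text
shift [ 0.0055  0.0205 -0.0074] rot [ 0.021  0.014 -0.057] calls 0.11 t 3.9
[0.57973293 0.04382647 0.19236095] 0.15654886052066508 58.895437717437744 [-0.12  0.22  1.64 -0.02  1.26  1.3 ]
343 x [0.51150037 0.64017978] y [0.03703542 0.04791672 0.06193503] z [0.12734395 0.13136262 0.22046164 0.22215587]
[ 0.1490148  -0.03672085]
```

View pics/s2.png

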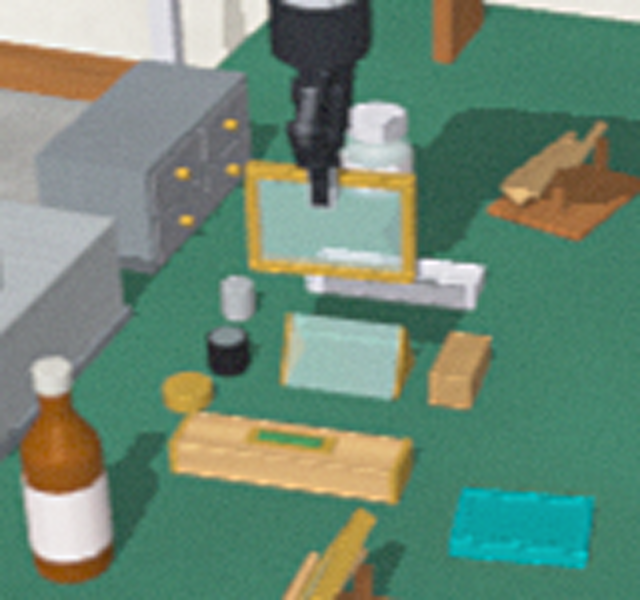

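The pane hangs level in the gripper, with its lower edge around (330,272) and its centre about 4 mm to -x of the TCP. I now align and lower it.

carry_out:
  plan:
    - [[0.005, 0.01, 0, 0.01, 0.007, -0.03, 0], [0.009, 0.0205, 0, 0.021, 0.014, -0.057, 0], [0.009, 0.0205, -0.035, 0.021, 0.014, -0.057, 0], [0.009, 0.0205, -0.07, 0.021, 0.014, -0.057, 0], [0.009, 0.0205, -0.105, 0.021, 0.014, -0.057, 0]]

```text
time_s: 4.42
eef_pos: [0.5891, 0.0623, 0.087]
eef_rot: [0.001, 0.999, 0.051, 0.002]
wrist_force: [0.7, -0.6, -4.5]
opening: 0.152
grasp_force: 59.2
```

```bash
python3 - <<'E'
from h import *
go((.5887,.0643,.062),tilt(np.radians(-84.4))); o=get_obs(); print(o['eef_pos'],o['wrist_force'])
c=cap('side'); W,_=cloud(c); hsv=cv2.cvtColor(c['pixels'],cv2.COLOR_RGB2HSV)
m=(hsv[...,0]>18)&(hsv[...,0]<32)&(hsv[...,1]>110)
m&=(abs(W[...,0]-.585)<.1)&(abs(W[...,1]-.064)<.02)&(W[...,2]>.01)
P=W[m]; print(len(P),'x',np.percentile(P[:,0],[1,99]),'z',np.percentile(P[:,2],[1,99])); T=P[P[:,2]>P[:,2].max()-.02];print('topz by x',np.polyfit(T[:,0],T[:,2],1))
E
```

```text
shift [-0.0004  0.002  -0.025 ] rot [ 0.002  0.005 -0.005] calls 0.13 t 4.4167
[0.58912483 0.06229303 0.08697069] [ 0.6613115  -0.6494316  -4.45153268]
363 x [0.52088731 0.68008578] z [0.01690156 0.1174293 ]
topz by x [0.00140105 0.11056188]
```

carry_out:
  plan:
    - [[0, 0.001, -0.006, 0.001, 0.002, -0.002, 0], [0, 0.002, -0.012, 0.002, 0.005, -0.005, 0], [0, 0.002, -0.018, 0.002, 0.005, -0.005, 0], [0, 0.002, -0.022, 0.002, 0.005, -0.005, 0], [0, 0.002, -0.022, 0.002, 0.005, -0.005, 0]]

```text
time_s: 4.88
eef_pos: [0.5897, 0.0647, 0.066]
eef_rot: [-0.0, 0.999, 0.049, -0.001]
wrist_force: [0.1, -0.4, -3.6]
opening: 0.151
grasp_force: 59.3
```

carry_out:
  plan:
    - [[0, 0, -0.0005, 0, 0, 0, 0], [0, 0, -0.001, 0, 0, 0, 0], [0, 0, -0.0015, 0, 0, 0, 0], [0, 0, -0.002, 0, 0, 0, 0], [0, 0, -0.002, 0, 0, 0, 0]]

```text
time_s: 5.3
eef_pos: [0.5895, 0.0649, 0.0639]
eef_rot: [-0.0, 0.999, 0.049, -0.001]
wrist_force: [-0.7, -0.2, 0.9]
opening: 0.152
grasp_force: 60.0
```

carry_out:
  plan:
    - [[0, 0, -0.0005, 0, 0, 0, 0], [0, 0, -0.001, 0, 0, 0, 0], [0, 0, -0.001, 0, 0, 0, 0], [0, 0, -0.001, 0, 0, 0, 0], [0, 0, -0.001, 0, 0, 0, 0]]

```text
time_s: 5.72
eef_pos: [0.5893, 0.0649, 0.0637]
eef_rot: [-0.0, 0.999, 0.049, -0.001]
wrist_force: [-6.3, -0.3, 9.1]
opening: 0.153
grasp_force: 61.3
```

carry_out:
  plan:
    - [[0, 0, 0.0005, 0, 0, 0, 0.17], [0, 0, 0.0005, 0, 0, 0, 0.2], [0, 0, 0.0005, 0, 0, 0, 0.25], [0, 0, 0.0005, 0, 0, 0, 0.35], [0, 0, 0.0005, 0, 0, 0, 0.45]]

```text
time_s: 6.13
eef_pos: [0.5891, 0.0649, 0.0626]
eef_rot: [-0.0, 0.999, 0.048, -0.001]
wrist_force: [0.0, 0.7, -0.1]
opening: 0.442
grasp_force: 0.0
```

carry_out:
  plan:
    - [[0, 0, 0, 0, 0, 0, 0.45], [0, 0, 0.01, 0, 0, 0, 0.45], [0, 0, 0.03, 0, 0, 0, 0.45], [0, 0, 0.06, 0, 0, 0, 0.45], [0, 0, 0.1, 0, 0, 0, 0.45]]

```text
time_s: 6.55
eef_pos: [0.5869, 0.065, 0.1616]
eef_rot: [-0.001, 0.999, 0.048, -0.004]
wrist_force: [1.2, -0.2, -0.9]
opening: 0.45
grasp_force: 0.0
```

```bash
python3 - <<'E'
from h import *
print(get_obs()['eef_pos']); go(*grasp(PS,.1))
c=cap('side'); cv2.imwrite('pics/s3.png',cv2.resize(c['pixels'][120:300,190:350,::-1],None,fx=3,fy=3,interpolation=2))
E
```

```text
[0.58690862 0.06504541 0.16156255]
shift [-0.1633  0.2628 -0.0086] rot [-0.372 -0.444  1.487] calls 2.66 t 6.55
```

View pics/s3.png

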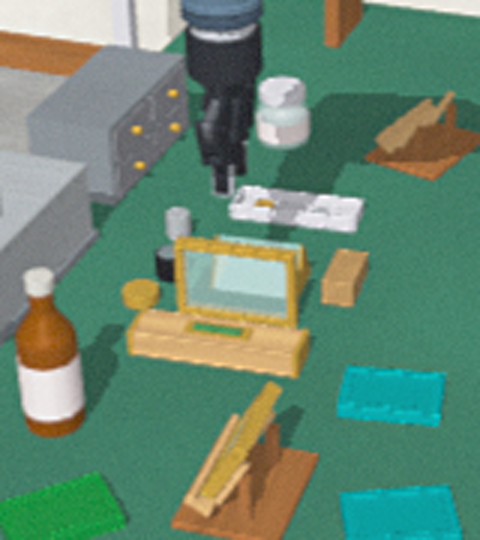

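The large pane stands upright between the prism and the level (around (240,280)). On to the small pane.

carry_out:
  plan:
    - [[-0.005, 0.008, 0.03, -0.025, -0.03, 0.1, 0.45], [-0.015, 0.025, 0.06, -0.05, -0.06, 0.2, 0.45], [-0.028, 0.045, 0.06, -0.075, -0.09, 0.3, 0.6], [-0.041, 0.066, 0.06, -0.1, -0.12, 0.4, 0.7], [-0.054, 0.087, 0.06, -0.124, -0.148, 0.496, 0.7]]

```text
time_s: 7.02
eef_pos: [0.5351, 0.1527, 0.2245]
eef_rot: [0.065, 0.951, 0.294, 0.071]
wrist_force: [0.3, 0.6, -0.2]
opening: 0.702
grasp_force: 0.0
```

carry_out:
  plan:
    - [[-0.011, 0.017, 0, -0.025, -0.03, 0.1, 0.7], [-0.022, 0.035, 0, -0.05, -0.06, 0.2, 0.7], [-0.033, 0.052, 0, -0.075, -0.09, 0.3, 0.7], [-0.044, 0.07, 0, -0.1, -0.12, 0.4, 0.7], [-0.054, 0.087, 0, -0.124, -0.148, 0.496, 0.7]]

```text
time_s: 7.43
eef_pos: [0.4804, 0.24, 0.2237]
eef_rot: [0.126, 0.836, 0.516, 0.135]
wrist_force: [-0.6, 0.4, 0.2]
opening: 0.701
grasp_force: 0.0
```

carry_out:
  plan:
    - [[-0.011, 0.017, 0, -0.025, -0.03, 0.1, 0.7], [-0.022, 0.035, 0, -0.05, -0.06, 0.2, 0.7], [-0.033, 0.052, 0, -0.075, -0.09, 0.3, 0.7], [-0.044, 0.07, 0, -0.1, -0.12, 0.4, 0.7], [-0.054, 0.087, 0, -0.124, -0.148, 0.496, 0.7]]

```text
time_s: 7.85
eef_pos: [0.4263, 0.327, 0.2236]
eef_rot: [0.177, 0.663, 0.702, 0.191]
wrist_force: [0.6, -0.8, 0.3]
opening: 0.701
grasp_force: 0.0
```

```bash
python3 - <<'E'
from h import *
go(*grasp(PS,.09)); print(grasp(PS)[0]-grasp(PS,.09)[0],get_obs()['opening'])
# check large pane from top
c=cap('top'); W,_=cloud(c)
m=(abs(W[...,0]-.585)<.09)&(abs(W[...,1]-.064)<.035)&(W[...,2]>.08)&(W[...,2]<.1)
P=W[m]; print(len(P),cv2.minAreaRect((P[:,:2]*1000).astype(np.float32)),np.median(P[:,2]))
E
```

```text
shift [ 0.0023  0.0011 -0.0792] rot [-0.004  0.003 -0.009] calls 0.4 t 7.85
[ 0.04494628  0.00219824 -0.07794   ] 0.7013305041493585
247 ((588.4148559570312, 66.20683288574219), (130.09849548339844, 13.974945068359375), 5.822969913482666) 0.09057961505626788
```

The large pane sits at (588,66) mm with heading 5.8°, against a goal of (585,64) and 5.6°. That is good.

carry_out:
  plan:
    - [[0.001, 0.0005, -0.04, -0.002, 0.001, -0.004, 0.7], [0.0023, 0.001, -0.079, -0.004, 0.003, -0.009, 0.7], [0.014, 0.0015, -0.099, -0.004, 0.003, -0.009, 0.7], [0.0255, 0.002, -0.119, -0.004, 0.003, -0.009, 0.7], [0.037, 0.003, -0.139, -0.004, 0.003, -0.009, 0.7]]

```text
time_s: 8.32
eef_pos: [0.4646, 0.3289, 0.0831]
eef_rot: [0.178, 0.668, 0.698, 0.187]
wrist_force: [0.7, -1.5, -0.1]
opening: 0.701
grasp_force: 0.0
```

carry_out:
  plan:
    - [[0.005, 0, -0.009, 0, 0, 0, 0.7], [0.01, 0, -0.018, 0, 0, 0, 0.6], [0.01, 0, -0.018, 0, 0, 0, 0.4], [0.01, 0, -0.018, 0, 0, 0, 0.2], [0.01, 0, -0.018, 0, 0, 0, 0]]

```text
time_s: 8.73
eef_pos: [0.4742, 0.3289, 0.0665]
eef_rot: [0.178, 0.668, 0.698, 0.187]
wrist_force: [0.1, -0.6, 0.7]
opening: 0.182
grasp_force: 5.8
```

carry_out:
  plan:
    - [[0, 0, 0, 0, 0, 0, 0], [0, 0, 0, 0, 0, 0, 0], [0, 0, 0, 0, 0, 0, 0], [0, 0, 0, 0, 0, 0, 0], [0, 0, 0, 0, 0, 0, 0]]

```text
time_s: 9.15
eef_pos: [0.4734, 0.3287, 0.0658]
eef_rot: [0.178, 0.668, 0.698, 0.186]
wrist_force: [-6.5, -2.3, 3.3]
opening: 0.15
grasp_force: 60.6
```

carry_out:
  plan:
    - [[-0.006, 0, 0.01, 0, 0, 0, 0], [-0.017, -0.001, 0.03, 0, 0, 0, 0], [-0.032, -0.0015, 0.056, 0, 0, 0, 0], [-0.045, -0.002, 0.086, 0, 0, 0, 0], [-0.05, -0.002, 0.124, 0, 0, 0, 0]]

```text
time_s: 9.57
eef_pos: [0.4211, 0.326, 0.1885]
eef_rot: [0.177, 0.668, 0.699, 0.184]
wrist_force: [0.6, -0.3, -2.0]
opening: 0.151
grasp_force: 59.7
```

```bash
python3 - <<'E'
from h import *
go((.5998,-.0869,.195),tilt(np.radians(-84.4))); o=get_obs(); print(o['eef_pos'],o['opening'],o['grasp_force'])
E
```

```text
shift [ 0.1787 -0.4129  0.0065] rot [ 0.374  0.429 -1.481] calls 2.64 t 9.5667
[0.4211221  0.32595205 0.18853239] 0.15132687156483807 59.68562722206116
```

carry_out:
  plan:
    - [[0.012, -0.027, 0.004, 0.025, 0.029, -0.099, 0], [0.024, -0.055, 0.008, 0.05, 0.057, -0.198, 0], [0.036, -0.083, 0.01, 0.075, 0.086, -0.297, 0], [0.048, -0.11, 0.01, 0.1, 0.114, -0.396, 0], [0.06, -0.138, 0.01, 0.125, 0.143, -0.494, 0]]

```text
time_s: 9.98
eef_pos: [0.4847, 0.1882, 0.201]
eef_rot: [0.126, 0.84, 0.51, 0.133]
wrist_force: [1.0, -0.5, -2.3]
opening: 0.155
grasp_force: 59.7
```

carry_out:
  plan:
    - [[0.012, -0.027, 0, 0.025, 0.029, -0.099, 0], [0.024, -0.055, 0, 0.05, 0.057, -0.198, 0], [0.036, -0.083, 0, 0.075, 0.086, -0.297, 0], [0.048, -0.11, 0, 0.1, 0.114, -0.396, 0], [0.06, -0.138, 0, 0.125, 0.143, -0.494, 0]]

```text
time_s: 10.4
eef_pos: [0.5448, 0.0496, 0.2005]
eef_rot: [0.066, 0.953, 0.288, 0.069]
wrist_force: [0.9, 0.5, -2.5]
opening: 0.155
grasp_force: 59.6
```

carry_out:
  plan:
    - [[0.012, -0.027, 0, 0.025, 0.029, -0.099, 0], [0.024, -0.055, 0, 0.05, 0.057, -0.198, 0], [0.036, -0.083, 0, 0.075, 0.086, -0.297, 0], [0.048, -0.11, 0, 0.1, 0.114, -0.396, 0], [0.06, -0.137, 0, 0.125, 0.143, -0.494, 0]]

```text
time_s: 10.82
eef_pos: [0.6049, -0.0876, 0.2002]
eef_rot: [0.002, 0.999, 0.045, 0.001]
wrist_force: [0.5, 0.5, -2.1]
opening: 0.155
grasp_force: 59.6
```

```bash
python3 - <<'E'
from h import *
go((.5998,-.0869,.195),tilt(np.radians(-84.4))); o=get_obs(); print(o['eef_pos'],o['opening'],o['grasp_force'],o['q'].round(2))
c=cap('side'); W,_=cloud(c); hsv=cv2.cvtColor(c['pixels'],cv2.COLOR_RGB2HSV)
m=(hsv[...,0]>18)&(hsv[...,0]<32)&(hsv[...,1]>110)
m&=(abs(W[...,0]-.595)<.1)&(abs(W[...,1]+.085)<.04)&(W[...,2]>.1)
P=W[m]; print(len(P),'x',np.percentile(P[:,0],[1,99]),'y',np.percentile(P[:,1],[5,50,95]),'z',np.percentile(P[:,2],[1,99]))
T=P[P[:,2]>P[:,2].max()-.015];print('topz by x',np.polyfit(T[:,0],T[:,2],1))
E
```

```text
shift [-0.0051  0.0007 -0.0052] rot [0.003 0.003 0.007] calls 0.04 t 10.8167
[ 0.6049441  -0.087631    0.20024902] 0.15491728106989427 59.637503027915955 [-0.34  0.29  1.54 -0.    1.31  1.14]
239 x [0.55522693 0.65609223] y [-0.09050284 -0.08098575 -0.0736844 ] z [0.16105133 0.2338711 ]
topz by x [-0.00057339  0.22867056]
```

carry_out:
  plan:
    - [[-0.003, 0.0005, -0.02, 0.003, 0.003, 0.007, 0], [-0.006, 0.0005, -0.05, 0.003, 0.003, 0.007, 0], [-0.006, 0.0005, -0.085, 0.003, 0.003, 0.007, 0], [-0.006, 0.0005, -0.12, 0.003, 0.003, 0.007, 0], [-0.006, 0.0005, -0.148, 0.003, 0.003, 0.007, 0]]

```text
time_s: 11.28
eef_pos: [0.5974, -0.0854, 0.0496]
eef_rot: [0.0, 0.999, 0.051, -0.0]
wrist_force: [-0.5, 0.7, -3.4]
opening: 0.156
grasp_force: 59.7
```

carry_out:
  plan:
    - [[0, 0, -0.002, 0, 0, 0, 0], [0, 0, -0.004, 0, 0, 0, 0], [0, 0, -0.006, 0, 0, 0, 0], [0, 0, -0.007, 0, 0, 0, 0], [0, 0, -0.007, 0, 0, 0, 0]]

```text
time_s: 11.7
eef_pos: [0.5997, -0.0861, 0.047]
eef_rot: [0.001, 0.999, 0.051, 0.001]
wrist_force: [0.2, -0.6, -1.8]
opening: 0.154
grasp_force: 59.7
```

carry_out:
  plan:
    - [[0, 0, -0.0005, 0, 0, 0, 0], [0, 0, -0.001, 0, 0, 0, 0], [0, 0, -0.001, 0, 0, 0, 0], [0, 0, -0.001, 0, 0, 0, 0], [0, 0, -0.001, 0, 0, 0, 0]]

```text
time_s: 12.12
eef_pos: [0.5981, -0.0856, 0.0438]
eef_rot: [0.0, 0.999, 0.051, -0.0]
wrist_force: [0.2, -0.1, -2.9]
opening: 0.154
grasp_force: 59.7
```

carry_out:
  plan:
    - [[0, 0, -0.0005, 0, 0, 0, 0], [0, 0, -0.001, 0, 0, 0, 0], [0, 0, -0.001, 0, 0, 0, 0], [0, 0, -0.001, 0, 0, 0, 0], [0, 0, -0.001, 0, 0, 0, 0]]

```text
time_s: 12.53
eef_pos: [0.598, -0.0856, 0.0426]
eef_rot: [0.0, 0.999, 0.051, -0.0]
wrist_force: [0.6, -0.8, -2.4]
opening: 0.156
grasp_force: 59.7
```

carry_out:
  plan:
    - [[0, 0, -0.0005, 0, 0, 0, 0], [0, 0, -0.001, 0, 0, 0, 0], [0, 0, -0.001, 0, 0, 0, 0], [0, 0, -0.001, 0, 0, 0, 0], [0, 0, -0.001, 0, 0, 0, 0]]

```text
time_s: 12.95
eef_pos: [0.5981, -0.0856, 0.0417]
eef_rot: [0.0, 0.999, 0.051, -0.0]
wrist_force: [0.2, -0.2, -2.7]
opening: 0.157
grasp_force: 59.7
```

carry_out:
  plan:
    - [[0, 0, -0.0005, 0, 0, 0, 0], [0, 0, -0.001, 0, 0, 0, 0], [0, 0, -0.001, 0, 0, 0, 0], [0, 0, -0.001, 0, 0, 0, 0], [0, 0, -0.001, 0, 0, 0, 0]]

```text
time_s: 13.37
eef_pos: [0.5981, -0.0856, 0.0407]
eef_rot: [0.0, 0.999, 0.051, -0.0]
wrist_force: [-0.1, -0.0, -2.4]
opening: 0.152
grasp_force: 59.7
```

```bash
python3 - <<'E'
from h import *
c=cap('side'); W,_=cloud(c); hsv=cv2.cvtColor(c['pixels'],cv2.COLOR_RGB2HSV)
m=(hsv[...,0]>18)&(hsv[...,0]<32)&(hsv[...,1]>110)
m&=(abs(W[...,0]-.595)<.06)&(abs(W[...,1]+.085)<.03)&(W[...,2]>.055)
P=W[m]; print(len(P),'z',np.percentile(P[:,2],[1,50,99]))
c=cap('top'); W,_=cloud(c)
P=W[(abs(W[...,0]-.6)<.06)&(abs(W[...,1]+.087)<.02)&(W[...,2]>.06)&(W[...,2]<.085)]; print(len(P),np.percentile(P[:,2],[20,50,80]))
E
```

```text
83 z [0.05679413 0.06882904 0.0755971 ]Traceback (most recent call last):
  File "<stdin>", line 7, in <module>
    return _quantile_unchecked(
        a, q, axis, out, overwrite_input, method, keepdims, weights)
    return _ureduce(a,
                    func=_quantile_ureduce_func,
    ...<5 lines>...
                    overwrite_input=overwrite_input,
                    method=method)
    r = func(a, **kwargs)
    result = _quantile(arr,
                       quantiles=q,
    ...<2 lines>...
                       out=out,
                       weights=wgt)
    slices_having_nans = np.isnan(arr[-1, ...])
                                  ~~~^^^^^^^^^
IndexError: index -1 is out of bounds for axis 0 with size 0
```

carry_out:
  plan:
    - [[0, 0, -0.0005, 0, 0, 0, 0], [0, 0, -0.001, 0, 0, 0, 0], [0, 0, -0.001, 0, 0, 0, 0], [0, 0, -0.001, 0, 0, 0, 0], [0, 0, -0.001, 0, 0, 0, 0]]

```text
time_s: 13.88
eef_pos: [0.5983, -0.0856, 0.0399]
eef_rot: [0.0, 0.999, 0.051, -0.0]
wrist_force: [0.0, 0.6, -0.5]
opening: 0.153
grasp_force: 60.2
```

carry_out:
  plan:
    - [[0, 0, -0.0005, 0, 0, 0, 0], [0, 0, -0.001, 0, 0, 0, 0], [0, 0, -0.001, 0, 0, 0, 0], [0, 0, -0.001, 0, 0, 0, 0], [0, 0, -0.001, 0, 0, 0, 0]]

```text
time_s: 14.3
eef_pos: [0.5984, -0.0856, 0.0398]
eef_rot: [0.0, 0.999, 0.051, -0.0]
wrist_force: [-1.3, 0.7, 6.7]
opening: 0.155
grasp_force: 61.3
```

Contact. I release and lift.

carry_out:
  plan:
    - [[0, 0, 0.0005, 0, 0, 0, 0.17], [0, 0, 0.0005, 0, 0, 0, 0.2], [0, 0, 0.0005, 0, 0, 0, 0.25], [0, 0, 0.0005, 0, 0, 0, 0.35], [0, 0, 0.0005, 0, 0, 0, 0.42]]

```text
time_s: 14.72
eef_pos: [0.598, -0.0856, 0.039]
eef_rot: [0.0, 0.999, 0.051, -0.0]
wrist_force: [0.2, -0.7, 0.4]
opening: 0.42
grasp_force: 0.0
```

carry_out:
  plan:
    - [[0, 0, 0, 0, 0, 0, 0.42], [0, 0, 0.01, 0, 0, 0, 0.42], [0, 0, 0.03, 0, 0, 0, 0.42], [0, 0, 0.06, 0, 0, 0, 0.42], [0, 0, 0.1, 0, 0, 0, 0.42]]

```text
time_s: 15.13
eef_pos: [0.5959, -0.0849, 0.138]
eef_rot: [-0.001, 0.999, 0.051, -0.003]
wrist_force: [0.7, 0.3, 0.1]
opening: 0.419
grasp_force: 0.0
```

carry_out:
  plan:
    - [[-0.03, 0, 0.02, 0, 0, 0, 0.42], [-0.06, -0.01, 0.04, 0, 0, 0, 0.42], [-0.1, -0.03, 0.05, 0, 0, 0, 0.42], [-0.14, -0.05, 0.05, 0, 0, 0, 0.42], [-0.17, -0.07, 0.05, 0, 0, 0, 0.42]]

```text
time_s: 15.55
eef_pos: [0.4282, -0.1549, 0.1909]
eef_rot: [0.001, 0.999, 0.052, 0.001]
wrist_force: [0.7, -1.3, -0.3]
opening: 0.421
grasp_force: 0.0
```

```bash
python3 - <<'E'
from h import *
c=cap('top'); W,_=cloud(c); S=1/1.4
for n,(x,y),z0,z1 in (('large',(.585,.064),.078,.1),('small',(.6,-.087),.058,.08)):
    P=W[(abs(W[...,0]-x)<.09)&(abs(W[...,1]-y)<.03)&(W[...,2]>z0)&(W[...,2]<z1)]
    print(n,len(P),cv2.minAreaRect((P[:,:2]*1000).astype(np.float32)) if len(P)>5 else '',np.median(P[:,2]) if len(P) else '')
for n,a,z0 in (('prismridge',(412,228,456,294),.042),('level',(335,215,385,318),.018),('tray',(482,215,528,302),.01)):
    a=[int(t*S) for t in a]; P=W[a[1]:a[3],a[0]:a[2]].reshape(-1,3); P=P[(P[:,2]>z0)&(P[:,2]<.056)]
    print(n,cv2.minAreaRect((P[:,:2]*1000).astype(np.float32)))
c=cap('side'); cv2.imwrite('pics/s4.png',cv2.resize(c['pixels'][120:300,190:350,::-1],None,fx=3,fy=3,interpolation=2)); print(get_obs()['eef_pos'])
E
```

```text
large 248 ((588.1582641601562, 66.18357849121094), (128.56564331054688, 13.954879760742188), 5.7999114990234375) 0.09091411549853412
small 197 ((601.0076904296875, -83.98567962646484), (99.44605255126953, 14.175957679748535), 5.895981788635254) 0.06997182300635818
prismridge ((592.1690673828125, -11.714639663696289), (99.73580932617188, 16.104259490966797), 6.52379035949707)
level ((582.7645263671875, 134.24063110351562), (182.05409240722656, 48.19829177856445), 5.574966907501221)
tray ((603.9505615234375, -157.5199737548828), (150.91287231445312, 49.1983528137207), 5.665321350097656)
[ 0.42555745 -0.15680203  0.18978277]
```

View pics/s4.png

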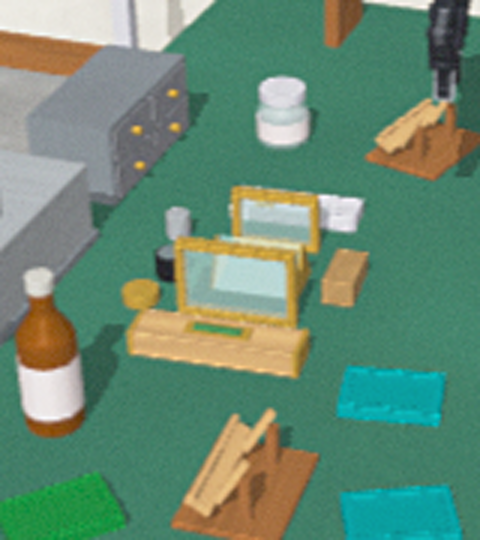

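Both panes stand upright in their gaps (near (240,280) and (275,220)), within about 4 mm and 0.3° of the goals. The prism, level and tray have not moved noticeably and the arm is clear, so I hand in.

```bash
python3 -c "from bench import hand_in; print(hand_in())"
```

```text
the job is handed in; nothing more can be done
None
```

Job handed in: both panes stand upright, centred in their gaps within about 4 mm and parallel to the prism within about 1°, and the prism, level and tray are unshifted as far as the cameras show; no verdict came back.

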